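# Push the doming blocks home against the bench stop

### The arm

A 6-joint arm with a two-finger parallel gripper is mounted at the origin on the work surface. World frame = base frame: x ahead of the robot, y to its left, z up, the work surface at z = 0. Lengths are in m, angles in rad, forces in N, time in s.
With the tool pointing down it reaches from about 0.25 to 0.725 m from the base axis. Payload 4 kg.
Tool frame: the origin (TCP) lies on the centre line of the jaws, within the pads' length; the fingertips stand 17 mm ahead of it and the grasp point (between the pads) lies 2 mm behind it; z points along the fingers, y is the line along which they close (so a half turn about z gives the same grasp; the last joint's range is limited). The gripper opens to 85 mm and grips with 20 to 120 N. Pads are 22 mm wide; open, the fingers measure 114 mm over their backs; the gripper's body (76 mm by 85 mm) begins 54 mm behind the grasp point. The pads swing forward as they close: fully open they stand 13 mm farther back than shut.
Start: joints at [-1.254, 0.241, 0.005, 1.335, 0, 1.571], TCP at [0.156, -0.475, 0.248] pointing down, gripper open.
Joint ranges: [-2.72, 2.72], [-1.05, 1.87], [-1.09, 1.28], [-1.99, 2.15], [-1.42, 1.44], [-3.14, 3.14]. Speed limits (rad/s): [2.79, 2.79, 3.14, 3.14, 3.14, 3.14].

### API

Orientations are given as a rotation vector (axis times angle).
In Python, from bench import bot, monitor, eyes, workorder gives the robot as it stands. The module is installed in compiled form; this text tells all that it offers. Calls block until the motion is done:
- bot.reach(position, orientation): joint-space move of the TCP to a pose.
- bot.move_l(position, rate=0.15, frame=None): straight line of the TCP; frame=None keeps the orientation; rate is the mean speed in m/s.
- bot.set_joints(angles): joint-space move.
- bot.set_gripper(opening): opening from 0.0 (shut) to 1.0 (fully open); the grip force is fixed at half the most; returns when the fingers have stopped.
- bot.dwell(seconds).
- bot.ik(position, orientation): joint angles nearest the present ones, or None.
- monitor.state(): the state.
- eyes.grab_frame(name): name is "scene" or "top" or "wrist"; returns (picture, depth): 480x640x3 uint8, red, green, blue; 480x640 float32, m along the optical axis (not along the pixel's ray), 0 where there is no reading.
- eyes.calibration(name): a dict with "vertical_fov" (degrees; the focal length in pixels is half the picture's height over the tangent of half this angle, whatever the lens; pixels are square), "cx", "cy" (the principal point, pixels), "view" (4x4, takes a point from world to camera coordinates). Camera axes: x right, y down, z forward; pixel columns grow to the right and rows downward; lengths in m; the calibration is good to about 2 mm. A picture is of the moment at which its call begins: read the wrist's pose just before it. calibration takes no time and is no camera call; for the wrist camera it gives the pose at the moment of the call.
A pose or a line that the arm cannot do raises bot.PlanningError and nothing moves.
- workorder.finish_job(): hands the job in; it is judged then, once.
The state is a dict: "time_s": time; "qpos": joint angles; "joint_velocities": joint speeds; "joint_torque": joint torques, N m; "tcp_pos": TCP position; "tool_rot": TCP orientation; "ft_force": force on the tool from outside, world axes, zero at the start; "ft_torque": the same for the moment, N m; "grip_width": opening from 0.0 (shut) to 1.0 (fully open); "grip_force": force on a finger pad.
Only numpy, scipy, OpenCV 4.12 (cv2) and the standard library are available. Lean on these libraries where they do the work, as an engineer would, in place of code of your own. Each camera call takes 0.05 s, during which the arm holds its last target. There are 200 camera calls.

### The job

Make the doming blocks ready for hammering: push the brass doming cube along the bench into the corner of the wooden stop, square and tight against both battens, and push the flat steel doming block up beside it, its long side flat against the long batten and its end tight against the cube. Do it with the fingertips only: slide the blocks, never lift or tip them, and leave everything else on the bench where it is.

Things in the scene. Friction and masses are not known exactly. Their poses are not given: they have to be found in the camera images.
- stop: Fixed L-shaped corner stop: two pale beech battens, 15 high, 30 wide, screwed to the bench. Origin: inside corner, at bench level. Long batten: 540 from the corner along -y, inner face the plane x = 0; things go on its -x side (towards the robot). Short batten: 90 from the corner along -x, inner face y = 0; things go on its -y side. Its place and yaw (within 0.06 rad) vary.
- cube: Brass doming cube, 50 x 50 x 50, round hollows in its top, slots and hollows in its sides, flat on the bench, about 0.9 kg (friction about 0.6: 4 to 7 N slide it). Origin: centre of its underside; x and y axes normal to its sides. Starts turned at most 0.3 rad, clear of the battens. Any side may face the battens in the end.
- block: flat steel doming block, 55 (its x axis) x 85 (its y axis) x 20 high, with two rows of round hollows in its top, flat on the bench, about 0.65 kg (friction about 0.6). Origin: centre of its underside. Starts turned at most 0.3 rad, either left or right of the cube.
- punch: dome punch, dark steel with a bright ball head, standing upright on its flat end, 62 tall, 15 diameter; origin at the centre of its foot. Leave alone.
- disc_a: silver disc blank, 24 diameter, 2.5 thick, lying flat on the bench; origin at the centre of its underside. Leave alone.
- disc_b: a second silver disc blank, same size as disc_a. Leave alone.
- shears: metal shears with pale blue handles, about 200 long, 76 across the handles, 12 high, lying flat along their x axis; origin in the middle, on the bench. Leave alone.
- hammer: hammer with a pale wooden handle lying along its x axis (head at +x), 260 long, head about 88 across, 26 high; origin in the middle of its length, on the bench. Leave alone.
- tub: small clear plastic tub, 70 diameter, 45 high, between the blocks and the robot; origin at the centre of its underside. Leave alone.
- marker: black marker pen with a blue cap, 138 long along its x axis, 12 thick, lying beyond the long batten; origin in the middle, on the bench. Leave alone.
There are look-alikes about, which are no part of the job. What is meant by the cube is not blue or orange, and is the smaller of those in its own colour.

How it is judged:
By the outcome, as a careful person would: the job done as asked, in the order asked, and still so for the second after the job is handed in, with the robot touching nothing.
It also fails if it takes over 72 s, if anything falls off the work surface, if the arm or the gripper's body presses on something with over 40 N, if the wrist force passes 120 N, or if a joint passes its speed limit or range.

## Working session

There is one attempt and no reset: what is moved stays moved. The work goes in short steps, each a Python script; the robot and the scene stay as the last script left them, time stands still between calls to the robot, and variables do not carry over. Pictures are saved under pics/ and viewed, at most 10 in all, crops included, and the job is handed in when it is done.

```bash
mkdir -p pics
python3 - <<'E'
from bench import bot, monitor, eyes
import cv2, numpy as np
for n in ["scene","top"]:
    p,d=eyes.grab_frame(n); cv2.imwrite(f"pics/{n}0.png",p[...,::-1]); np.savez(f"{n}0.npz",p=p,d=d)
    c=eyes.calibration(n); print(n,c, (d>0).mean())
print(monitor.state())
E
```

```text
scene {'vertical_fov': 43.24174862178402, 'cx': 316.95072990328464, 'cy': 244.99180885408782, 'view': array([[ 0.83736097,  0.54620496, -0.02206241, -0.42123992],
       [ 0.30322024, -0.49767669, -0.81263485, -0.12875856],
       [-0.45484513,  0.67377894, -0.58235543,  1.83878381],
       [ 0.        ,  0.        ,  0.        ,  1.        ]])} 0.9738216145833334
top {'vertical_fov': 51.951503129979905, 'cx': 321.79080937989016, 'cy': 238.835350533297, 'view': array([[ 0.00157208, -0.9999961 ,  0.00230965, -0.00156504],
       [-0.98218017, -0.00197813, -0.18793139,  0.51897852],
       [ 0.18793523, -0.00197305, -0.98217944,  0.92329509],
       [ 0.        ,  0.        ,  0.        ,  1.        ]])} 0.9959407552083334
{'time_s': 0.1, 'qpos': array([-1.25400034e+00,  2.41352967e-01,  3.86592182e-03,  1.33517573e+00,
        4.08496021e-05,  1.57079471e+00]), 'joint_velocities': array([ 0.00171832, -0.00235286,  0.00352887, -0.00182935,  0.00107422,
        0.00024044]), 'joint_torque': array([-2.23607567e-04, -3.73137331e+01,  2.53009915e+01,  1.08587512e-02,
        3.00070360e-05, -7.31137050e-06]), 'tcp_pos': array([ 0.15561063, -0.47462056,  0.24749694]), 'tool_rot': array([-3.10043704e+00, -4.95254391e-01,  3.98853762e-04]), 'ft_force': array([-0.80751091,  0.12070763, -1.02468195]), 'ft_torque': array([ 0.02147272,  0.01214738, -0.00742301]), 'grip_force': 0.0, 'grip_width': 0.9996523349766118}
```

View pics/top0.png

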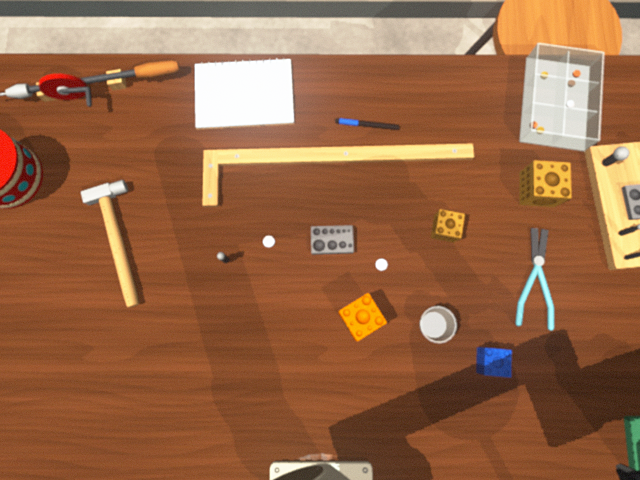

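View pics/scene0.png

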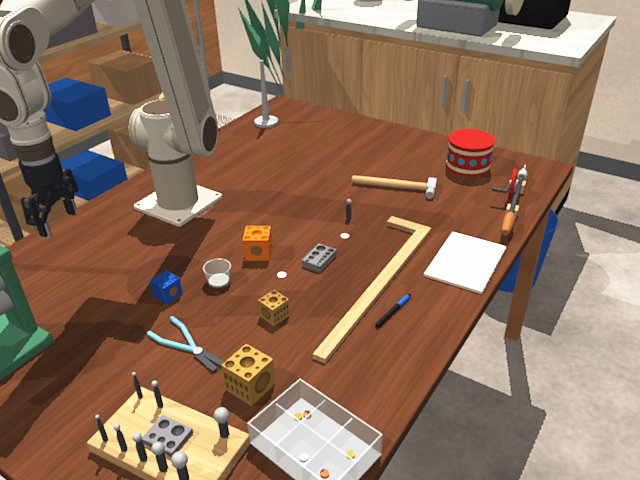

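The top view shows the stop's inner corner near pixel (217,165) and its long batten running right to (473,158). The brass cube to use is the small one at (450,224); the larger one at (552,180) is a decoy. The steel block is at (332,240), left of the cube. Discs are at (269,241) and (381,264), the punch at (222,257) and the tub at (438,324). The scene view agrees, with the cube at (274,308) and the block at (319,257). The cube can pass between the block and the batten.

```bash
cat > h.py <<'E'
import numpy as np, cv2
def rays(c):
    f=240/np.tan(np.radians(c["vertical_fov"])/2); V=c["view"]; R=V[:3,:3]; o=-R.T@V[:3,3]
    u,v=np.meshgrid(np.arange(640),np.arange(480))
    D=np.stack([(u-c["cx"])/f,(v-c["cy"])/f,np.ones(u.shape)],-1)@R
    return o,D
def cloud(c,d):
    o,D=rays(c); return o+D*d[...,None]
def onplane(c,uv,z):
    f=240/np.tan(np.radians(c["vertical_fov"])/2); V=c["view"]; R=V[:3,:3]; o=-R.T@V[:3,3]
    uv=np.atleast_2d(uv).astype(float)
    D=np.c_[(uv[:,0]-c["cx"])/f,(uv[:,1]-c["cy"])/f,np.ones(len(uv))]@R
    return (o+D*((z-o[2])/D[:,2])[:,None])[:,:2]
def blobs(mask,minarea=60):
    n,l,s,ce=cv2.connectedComponentsWithStats(mask.astype(np.uint8))
    return [(l==i) for i in range(1,n) if s[i,4]>=minarea]
def rect(c,m,z):
    k=cv2.findContours(m.astype(np.uint8),cv2.RETR_EXTERNAL,cv2.CHAIN_APPROX_NONE)[0]
    k=max(k,key=len)[:,0]
    return cv2.minAreaRect((onplane(c,k,z)*1000).astype(np.float32))
E
python3 - <<'E'
from h import *; from bench import eyes
np.set_printoptions(precision=4,suppress=True)
for n in ["top","scene"]:
    q=np.load(n+"0.npz"); p,d=q["p"],q["d"]; c=eyes.calibration(n); P=cloud(c,d); P[d==0]=9
    print(n,"cam",rays(c)[0])
    Z=P[...,2]; X=P[...,0]; Y=P[...,1]
    reg=(X>.2)&(X<.75)&(Y>-.5)&(Y<.35)
    bench=reg&(Z<.006); print("bench z",np.median(Z[bench]),Z[bench].std())
    for lo,hi,name in [(.042,.058,"z50"),(.015,.026,"z20"),(.010,.02,"z15"),(.03,.08,"tall")]:
        for m in blobs(reg&(Z>lo)&(Z<hi),40):
            z=np.median(Z[m]); r=rect(c,m,z); print(name,m.sum(),"z%.4f"%z,"xy",np.array(r[0]),np.array(r[1]),"ang%.1f"%r[2],"rgb",p[m].mean(0).astype(int))
E
```

```text
top cam [0.3362 0.0013 1.0044]
bench z 0.0016288601550664694 0.0017758695287580608
z50 131 z0.0502 xy [ 737.3301 -460.641 ] [79.911  11.8484] ang78.3 rgb [203 202 189]
z50 212 z0.0506 xy [ 619.371  -433.2406] [102.0079  56.6481] ang40.5 rgb [115  80  34]
z50 665 z0.0506 xy [ 550.3977 -253.0301] [52.1274 52.914 ] ang78.9 rgb [203 146  54]
z50 204 z0.0462 xy [ 354.0281 -222.9082] [67.2228 68.2663] ang87.9 rgb [195 184 172]
z50 47 z0.0569 xy [366.3958 -76.3346] [20.7599 15.3434] ang33.4 rgb [252 154   0]
z50 759 z0.0505 xy [ 283.8897 -329.0798] [52.8424 50.3576] ang85.8 rgb [ 42  79 162]
z20 91 z0.0201 xy [ 738.5403 -461.6787] [77.806  12.0668] ang78.0 rgb [205 205 193]
z20 3579 z0.0170 xy [665.067  -35.9894] [119.669  569.7043] ang1.6 rgb [251 228 145]
z20 90 z0.0200 xy [ 630.6752 -420.4595] [81.8421 33.8482] ang21.3 rgb [117  82  35]
z20 55 z0.0203 xy [ 541.5563 -238.7591] [69.9112 37.8349] ang33.2 rgb [113  77  32]
z20 1027 z0.0211 xy [525.2392 -20.4773] [55.8924 83.6258] ang0.1 rgb [159 150 144]
z20 73 z0.0202 xy [ 351.1666 -241.0918] [22.8092 53.3913] ang79.1 rgb [144 130 116]
z20 
[... 3604 characters left out ...]
rgb [103  74  37]
z15 65 z0.0154 xy [ 739.9155 -449.649 ] [47.3101 11.4162] ang78.1 rgb [142 121 108]
tall 50 z0.0474 xy [485.1062 190.9729] [11.5007 59.1135] ang30.9 rgb [92 86 83]
tall 675 z0.0624 xy [379.228  -95.8004] [ 72.6271 117.3658] ang32.3 rgb [203 118  35]
tall 331 z0.0396 xy [ 351.0632 -225.9279] [69.4112 86.3467] ang35.4 rgb [181 168 156]
tall 479 z0.0482 xy [ 289.6803 -338.7961] [67.5927 73.7776] ang86.6 rgb [ 32  66 134]
tall 534 z0.0486 xy [ 555.3575 -262.931 ] [67.6558 70.3228] ang79.6 rgb [165 122  62]
tall 1762 z0.0692 xy [ 645.1101 -466.0829] [100.0316 102.4279] ang86.2 rgb [166 127  64]
tall 415 z0.0482 xy [ 740.7406 -463.0274] [92.8394 33.9874] ang89.3 rgb [155 140 128]
```

Run:
```python
from h import *; from bench import eyes,bot
np.set_printoptions(precision=4,suppress=True)
n="top"; q=np.load("top0.npz"); p,d=q["p"],q["d"]; c=eyes.calibration(n)
hsv=cv2.cvtColor(p,cv2.COLOR_RGB2HSV)
P=cloud(c,d); reg=(P[...,0]>.55)&(P[...,0]<.76)&(P[...,1]>-.36)&(P[...,1]<.28)
m=reg&(hsv[...,0]>14)&(hsv[...,0]<34)&(hsv[...,2]>120)&(hsv[...,1]>50)
m=max(blobs(m),key=lambda a:a.sum())
def fit(uv,ax,z):
    w=onplane(c,np.array(uv),z); a=w[:,ax]; b=w[:,1-ax]; k=np.ones(len(a),bool)
    for _ in range(4):
        s=np.polyfit(a[k],b[k],1); r=b-np.polyval(s,a); k=abs(r)<max(.0015,2*r[k].std())
    return s,r[k].std(),k.sum()
cols=range(235,462); low=[(u,np.where(m[:,u])[0].max()+.5) for u in cols]; up=[(u,np.where(m[:,u])[0].min()-.5) for u in cols]
rows=range(172,200); ri=[(np.where(m[v,:260])[0].max()+.5,v) for v in rows]; le=[(np.where(m[v,:260])[0].min()-.5,v) for v in rows]
A=fit(low,1,0.); print("inner long x=a*y+b",A,"at z15",fit(low,1,.015)[0],"outer z15",fit(up,1,.015))
B=fit(ri,0,0.); print("inner short y=a*x+b",B,"z15",fit(ri,0,.015)[0],"outer z15",fit(le,0,.015))
(a,b),(e,f)=A[0],B[0]; x=(a*f+b)/(1-a*e); print("corner",x,e*x+f,"yaw",-np.arctan(a),np.arctan(e))
```

```text
inner long x=a*y+b (array([-0.0271,  0.6953]), np.float64(0.0007412947466417977), np.int64(215)) at z15 [-0.0271  0.6899] outer z15 (array([-0.0283,  0.7247]), np.float64(0.0006737428335090254), np.int64(221))
inner short y=a*x+b (array([0.016 , 0.2089]), np.float64(0.0009450736219157607), np.int64(26)) z15 [0.016  0.2057] outer z15 (array([0.0203, 0.2359]), np.float64(0.0007202239144638011), np.int64(27))
corner 0.6893198479584589 0.21991781641397556 yaw 0.02705757973720322 0.01599776151515223
```

```bash
cat > r.py <<'E'
from h import *; from bench import bot,monitor,eyes
np.set_printoptions(precision=4,suppress=True)
C=np.array([.6893,.2199]); W=.027; R2=np.array([[np.cos(W),-np.sin(W)],[np.sin(W),np.cos(W)]])
S=lambda s: C+R2@np.asarray(s,float)          # stop frame -> world
inv=lambda w: R2.T@(np.asarray(w)[:2]-C)
def rv(a): a+=W; return np.array([np.cos(a/2),np.sin(a/2),0])*np.pi   # tool x along angle a in the stop frame
def at(s,z): return [*S(s),z]
st=monitor.state
def force(): return np.r_[R2.T@st()["ft_force"][:2],st()["ft_force"][2]]
def go(s,z,rate=.15): bot.move_l(at(s,z),rate=rate)
def push(ax,end,z,F0,step=.002,fmax=10,rate=.05):
    """creep along stop axis ax up to coordinate end, stop when push force passes fmax"""
    s=inv(st()["tcp_pos"]); log=[]
    while s[ax]<end:
        s[ax]=min(s[ax]+step,end); go(s,z,rate); f=F0-force()
        log.append((round(s[ax]*1000,1),round(f[ax],1)))
        if f[ax]>fmax: break
    print("push",ax,log[-8:],"tcp",inv(st()["tcp_pos"]),"F",F0-force(),"t",st()["time_s"]); return log
E
python3 - <<'E'
from r import *
cu=inv([.5504,-.253]); bl=inv([.5252,-.0205]); print("cube",cu,"block",bl, "disc/punch",inv([.482,.193]))
bot.set_gripper(0.0)
s=np.array([cu[0]-.055,cu[1]])
bot.reach(at(s,.13),rv(0)); print(st()["time_s"],st()["qpos"])
go(s,.045); F0=force(); go(s,.035,.05); print("F",F0,force(),st()["time_s"])
go([cu[0]-.045,cu[1]],.035,.1); print(force()-F0)
p,d=eyes.grab_frame("wrist"); cv2.imwrite("pics/w1.png",p[...,::-1])
print(rv(np.pi/2),[bot.ik(at(q,.035),rv(a)) for q,a in [((-.025,cu[1]-.05),np.pi/2),((-.025,cu[1]-.05),-np.pi/2),((-.025,-.06),np.pi/2),((-.025,-.06),-np.pi/2)]])
E
```

```text
cube [-0.1516 -0.469 ] block [-0.1705 -0.2359] disc/punch [-0.208  -0.0213]
2.425 [-0.4759  0.4282 -0.0449  1.0972 -0.0004  2.6397]
F [-0.0195 -0.7968  0.9897] [-0.257   0.3031 -0.1475] 3.4917
[-0.5981  0.3504  0.0562]
[2.1913 2.2512 0.    ] [array([-0.4159,  0.8642,  0.4833,  1.1899,  0.    ,  1.1279]), array([-0.4159,  0.8642,  0.4833,  1.1899,  0.    , -2.0137]), array([0.2347, 0.7503, 0.256 , 1.0765, 0.    , 1.7785]), array([ 0.2347,  0.7503,  0.256 ,  1.0765,  0.    , -1.3631])]
```

View pics/w1.png

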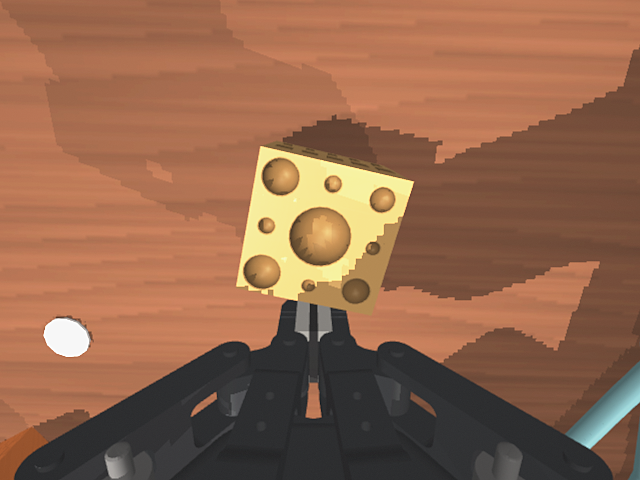

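The wrist view shows the shut tips at (313,310), just touching the middle of the cube's near face, with the cube centred at about (322,235). Now I'll push it to the long batten.

Run:
```python
from r import *
F0=force(); s=inv(st()["tcp_pos"]); print(s)
go([-.075,s[1]],.035,.08); print("F",F0-force())
push(0,-.05,.035,F0,step=.003,fmax=14)
s=inv(st()["tcp_pos"])
go([s[0]-.03,s[1]],.035,.15)
p,d=eyes.grab_frame("top"); cv2.imwrite("pics/top1.png",p[100:320,180:520,::-1].repeat(2,0).repeat(2,1)); c=eyes.calibration("top"); P=cloud(c,d)
reg=(P[...,0]>.58)&(P[...,0]<.75)&(P[...,1]>-.32)&(P[...,1]<-.15)&(P[...,2]>.042)&(P[...,2]<.058)
for m in blobs(reg,200): r=rect(c,m,.05); print(m.sum(),inv(np.array(r[0])/1000),r[1],np.radians(r[2]),p[m].mean(0))
```

```text
[-0.1965 -0.469 ]
F [ 7.6868 -0.1007 -5.3332]
push 0 [(np.float64(-74.6), np.float64(8.1)), (np.float64(-71.6), np.float64(7.4)), (np.float64(-68.6), np.float64(6.9)), (np.float64(-65.6), np.float64(6.9)), (np.float64(-62.6), np.float64(7.6)), (np.float64(-59.6), np.float64(11.2)), (np.float64(-56.6), np.float64(19.0))] tcp [-0.0635 -0.4686] F [ 18.9994  -1.9309 -13.3226] t 7.2083
416 [-0.0275 -0.4618] (51.160194396972656, 51.98362350463867) 0.002448487679752559 [166.4976 117.9688  47.7139]
```

View pics/top1.png

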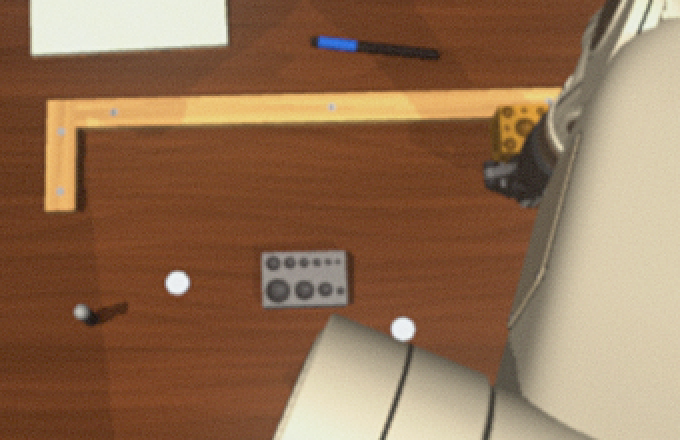

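The cropped top view shows the cube, at about (522,130) in the crop, flat against the long batten. The block and discs haven't moved. Next I'll push the cube along the batten.

Run:
```python
from r import *
s=inv(st()["tcp_pos"]); go([s[0]-.03,s[1]-.0],.10,.2)
a=np.pi/2
bot.reach(at([-.10,-.53],.10),rv(a)); go([-.09,-.53],.035,.15); go([-.024,-.53],.035,.15); F0=force()
print("t",st()["time_s"],inv(st()["tcp_pos"]))
for y in (-.45,-.35,-.25,-.16,-.085):
    go([-.024,y],.035,.1); print(y,inv(st()["tcp_pos"]),F0-force(),st()["time_s"])
    if np.abs(F0-force()).max()>30: break
```

```text
t 10.8 [-0.024  -0.5301]
-0.45 [-0.0243 -0.4493] [ 1.8075  0.1634 -2.5928] 11.75
-0.35 [-0.0242 -0.3503] [ 1.3921  3.6488 -2.9158] 12.9
-0.25 [-0.0243 -0.2502] [ 2.4798  4.3517 -3.8437] 14.05
-0.16 [-0.0244 -0.16  ] [ 1.36    2.8692 -3.7713] 15.1
-0.085 [-0.0244 -0.0848] [ 2.4144  2.8483 -3.5528] 16.0
```

Run:
```python
from r import *
F0=np.array([0,0,0.])
push(1,-.045,.035,F0,step=.003,fmax=15)
s=inv(st()["tcp_pos"]); go([-.03,s[1]-.03],.035,.15); go([-.10,s[1]-.03],.11,.25)
# press +x on the cube's near side
bot.reach(at([-.10,-.026],.11),rv(0)); go([-.10,-.026],.035,.2); F0=force()
go([-.072,-.026],.035,.1)
push(0,-.045,.035,F0,step=.003,fmax=15)
s=inv(st()["tcp_pos"]); go([s[0]-.03,s[1]],.035,.15); go([s[0]-.1,s[1]-.1],.15,.25)
bot.reach(at([-.20,-.30],.30),rv(0))
p,d=eyes.grab_frame("top"); c=eyes.calibration("top"); np.savez("top2.npz",p=p,d=d)
cv2.imwrite("pics/top2.png",cv2.resize(p[140:280,180:380,::-1],None,fx=4,fy=4)); P=cloud(c,d)
reg=(P[...,0]>.5)&(P[...,1]>-.1)&(P[...,1]<.25)&(P[...,2]>.042)&(P[...,2]<.058)
for m in blobs(reg,150): r=rect(c,m,.05); print(m.sum(),inv(np.array(r[0])/1000),r[1],r[2],p[m].mean(0))
print(st()["time_s"])
```

```text
push 1 [(np.float64(-75.8), np.float64(6.3)), (np.float64(-72.8), np.float64(6.4)), (np.float64(-69.8), np.float64(5.4)), (np.float64(-66.8), np.float64(6.1)), (np.float64(-63.8), np.float64(5.8)), (np.float64(-60.8), np.float64(7.2)), (np.float64(-57.8), np.float64(14.0)), (np.float64(-54.8), np.float64(21.2))] tcp [-0.0244 -0.0621] F [ 3.6255 21.1921 -7.0301] t 18.5
push 0 [(np.float64(-68.3), np.float64(0.6)), (np.float64(-65.3), np.float64(0.4)), (np.float64(-62.3), np.float64(5.9)), (np.float64(-59.3), np.float64(13.8)), (np.float64(-56.3), np.float64(21.2))] tcp [-0.064  -0.0258] F [ 21.1702   0.1508 -14.8764] t 25.4833
628 [-0.0276 -0.0265] (53.530818939208984, 50.72248840332031) 2.44376802444458 [174.051  123.5748  49.0637]
31.6333
```

View pics/top2.png

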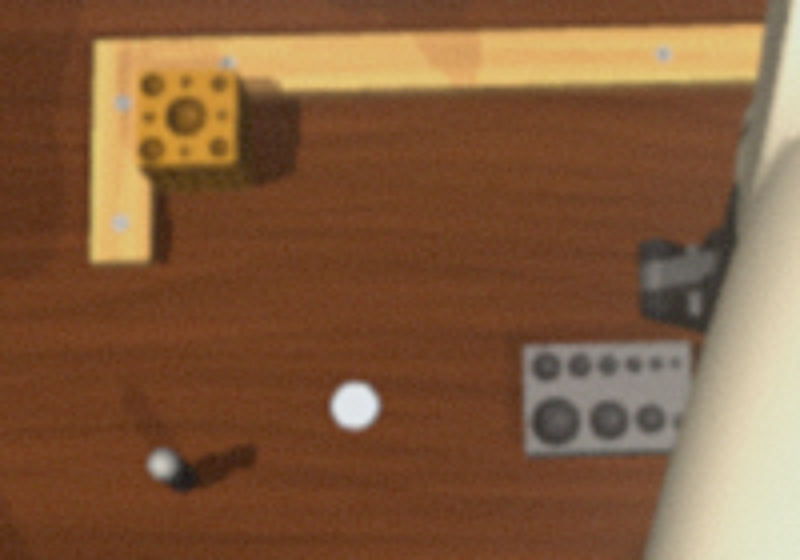

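The 4x crop shows the cube square and tight in the corner, its top centred at (187,117). The block is untouched with its left end at (525,400), and the disc at (355,405) and punch at (165,465) haven't moved. Now the block.

Run:
```python
from r import *
Z=.026
bot.reach(at([-.24,-.236],.08),rv(0)); go([-.235,-.236],Z,.15); F0=force(); print("F0",F0,st()["time_s"])
go([-.085,-.236],Z,.1); print(F0-force())
push(0,-.05,Z,F0,step=.004,fmax=14,rate=.06)
s=inv(st()["tcp_pos"]); go([s[0]-.04,s[1]],.08,.25)
bot.reach(at([-.05,-.315],.07),rv(np.pi/2)); go([-.0275,-.315],Z,.15); F0=force(); print("F0",F0,st()["time_s"])
go([-.0275,-.165],Z,.1); print(F0-force())
push(1,-.125,Z,F0,step=.003,fmax=14,rate=.06)
```

```text
F0 [0.374  0.2486 0.2054] 33.0667
[ 6.328   0.5116 -1.7594]
push 0 [(np.float64(-83.0), np.float64(6.5)), (np.float64(-79.0), np.float64(5.3)), (np.float64(-75.0), np.float64(3.6)), (np.float64(-71.0), np.float64(2.5)), (np.float64(-67.0), np.float64(7.5)), (np.float64(-63.0), np.float64(16.6))] tcp [-0.0685 -0.2361] F [ 16.5689   0.8844 -10.25  ] t 36.2167
F0 [-0.1842  0.3649  0.4839] 38.625
[ 0.3459  5.3143 -2.5373]
push 1 [(np.float64(-162.0), np.float64(5.3)), (np.float64(-159.0), np.float64(6.3)), (np.float64(-156.0), np.float64(7.0)), (np.float64(-153.0), np.float64(6.0)), (np.float64(-150.0), np.float64(6.3)), (np.float64(-147.0), np.float64(6.6)), (np.float64(-144.0), np.float64(12.2)), (np.float64(-141.0), np.float64(18.0))] tcp [-0.0275 -0.1471] F [ 0.8132 17.9653 -4.7412] t 42.275
```

Run:
```python
from r import *
Z=.026
s=inv(st()["tcp_pos"]); go([-.03,s[1]-.02],Z,.15); go([-.10,s[1]-.02],.08,.25)
bot.reach(at([-.11,-.092],.08),rv(0)); go([-.10,-.092],Z,.2); F0=force()
go([-.075,-.092],Z,.1); push(0,-.05,Z,F0,step=.004,fmax=14,rate=.06)
s=inv(st()["tcp_pos"]); go([s[0]-.04,s[1]],Z,.2); go([-.13,-.08],.26,.3)
p,d=eyes.grab_frame("wrist"); c=eyes.calibration("wrist"); np.savez("w2.npz",p=p,d=d,v=c["view"]); cv2.imwrite("pics/w2.png",p[...,::-1])
bot.reach(at([-.25,-.45],.30),rv(0))
p,d=eyes.grab_frame("top"); c=eyes.calibration("top")
cv2.imwrite("pics/top3.png",cv2.resize(p[140:280,180:380,::-1],None,fx=4,fy=4)); P=cloud(c,d)
for lo,hi,z in((.042,.058,.05),(.019,.026,.021)):
    reg=(P[...,0]>.5)&(P[...,0]<.685)&(P[...,1]>-.1)&(P[...,1]<.25)&(P[...,2]>lo)&(P[...,2]<hi)
    for m in blobs(reg,150): r=rect(c,m,z); print(m.sum(),inv(np.array(r[0])/1000),r[1],r[2],p[m].mean(0))
print(st()["time_s"])
```

```text
push 0 [(np.float64(-70.4), np.float64(0.9)), (np.float64(-66.4), np.float64(6.0)), (np.float64(-62.4), np.float64(14.3))] tcp [-0.0687 -0.0918] F [ 14.318    0.3088 -10.4368] t 48.475
587 [-0.0285 -0.0266] (50.90038299560547, 50.7834358215332) 2.443589448928833 [169.0903 120.2606  48.5486]
662 [-0.032  -0.0871] (52.20863723754883, 95.50302124023438) 0.13734908401966095 [136.3746 129.9698 123.2402]
54.4667
```

View pics/w2.png

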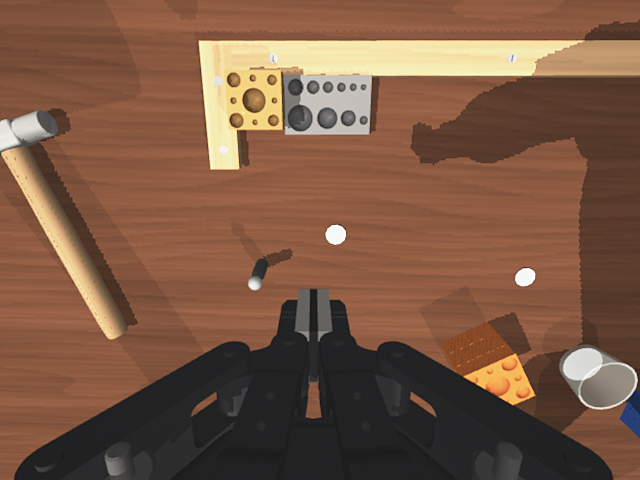

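View pics/top3.png

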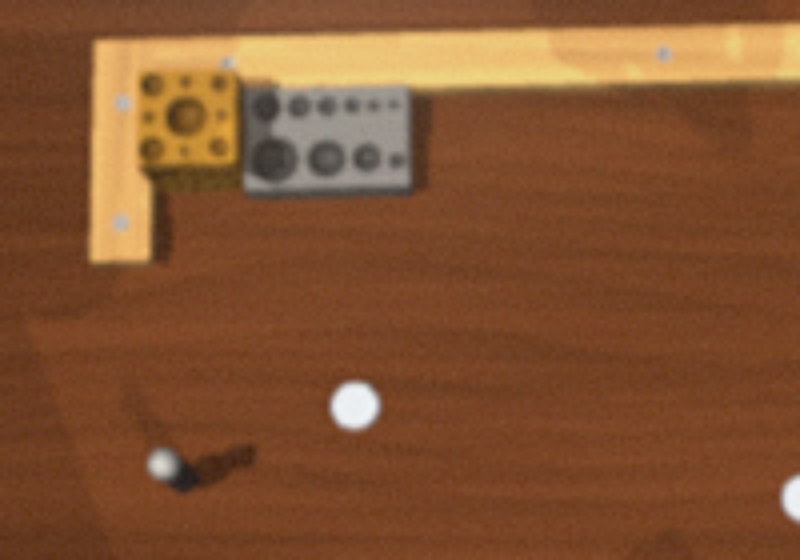

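The wrist view shows the cube at (254,100) in the corner, with the block at (327,103) flat on the batten and its end against the cube. The top crop shows the same, and nothing else has moved. The push forces rose to 14–21 N on every seating push.

Run:
```python
from bench import workorder
print(workorder.finish_job())
```

```text
the job is handed in; nothing more can be done
None
```

The job is handed in at about 54 s of the 72 s limit: going by the last pictures and push forces, the cube is square and tight in the corner, the block is flat on the long batten with its end against the cube, and nothing else appears to have moved (no verdict was returned).

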